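# Lay out a dosing tray from clean to waste

### The job

Lay out the steel tray for dosing a culture, left and right as you see it from the robot: the small open dish in the middle of the tray with its clear lid on it, the amber bottle to the left of the dish and the small beaker to the right, each about halfway between the dish and that end of the tray so that the three stand in one row. Take the tube off the mixer by rolling it out sideways past the sprung steel jaw, without wrenching it up against the rigid hooks over it, and lay it along the front of the tray, in front of the dish, parallel to the tray's front edge with its cap to the right. Keep the bottle and the dish upright all the time, and leave everything resting on the tray.

Things in the scene. Friction and masses are not known exactly. Their poses are not given: they have to be found in the camera images.
- tray: Shallow brushed-steel instrument tray on the bench, fixed. Floor 210 mm deep (x) by 300 mm wide (y) and 3 mm above the bench; rolled rim 13 mm high, 7 mm wide. Origin at the middle of its underside; its x axis points away from the robot, its y axis to the left, turned by up to 0.2 rad. The row of bottle, dish and beaker runs along its y axis.
- dish: Open shallow round dish with pink medium, clear plastic, 58 mm across, 13 mm high, about 14 g, standing on the bench. Origin at the centre of its underside, z up. Take it across its width from above. (The bigger closed dishes, 94 mm across and more, are not meant.)
- lid: Clear glass lid of that dish, a flat round cover 66 mm across and 12.5 mm high, on the bench the right way up (open side down). Inside 62 mm wide, 10.5 mm deep: it drops over the dish with about 2 mm of play all round until its roof rests on the dish, its lower rim then 2.5 mm above the dish's underside. Origin at the centre of its lower rim, z up. About 16 g.
- bottle: Amber reagent bottle with a black cap, round, 52 mm across and 104 mm high, best gripped 60 to 85 mm up, 0.15 to 0.3 kg, standing. Origin at the centre of its underside, z up. The only amber bottle.
- beaker: Small clear beaker, 52 mm across its body, 61 mm across the flared rim that begins 65 mm up, 72 mm high, about 55 g, standing open. Origin at the centre of its underside, z up. (Bigger beakers, 88 and 95 mm high, stand at the back and stay there.)
- tube: Capped plastic tube, level in the mixer's clips, 107 mm long. Its y axis runs along it: round body 16 mm thick, cap 20 mm thick and 16 mm long at the -y end (towards the robot at the start), tapered tip at the +y end. Origin half-way along, on its underside; its middle line is 9 mm above that. About 18 g. Other tubes on the bench and in racks are not meant.
- tube_cap (a point): Centre of that tube's cap, on its middle line, 46 mm from the tube's origin.
- mixer: White two-place rocking mixer, off and fixed, 156 mm deep (x), 146 mm wide (y), aluminium deck 50 mm up. Origin at the centre of its underside, x away from the robot, y left, turned by up to 0.35 rad. The tube lies along x in the left place (y = +36 mm), middle line 74 mm up, in two clips 8 mm wide at x = -32 and +25 mm; between them the fingers have 49 mm, nothing there is over 10 mm above the deck.
- jaw (a joint): Angle (rad) of the sprung steel jaw on the outer (+y of the mixer) side of both clips, 0 shut, hinged 17 mm below the tube's middle line; it gives way outward at 2 to 4 N. The inner (-y) side is a rigid grey hook over the tube: do not pull it up into that (18 N). So the tube leaves round the hook's edge: about 4 mm to +y almost level, then rising ever more steeply (at 9 mm to +y about 7 mm up, at 11 mm about 15 mm up); clear of the clips 30 mm up.
There are look-alikes about, which are no part of the job. Leave any black or red look-alike of the lid alone.

How it is judged:
By the outcome, as a careful person would: the job done as asked, in the order asked, and still so for the second after the job is handed in, with the robot touching nothing.
It also fails if it takes over 138 s, if anything falls off the work surface, if the arm or the gripper's body presses on something with over 40 N, if the wrist force passes 120 N, or if a joint passes its speed limit or range.

### The arm

A 6-joint arm with a two-finger parallel gripper is mounted at the origin on a cart in front of the work surface, level with it; the furniture and walls round the work are solid. World frame = base frame: x ahead of the robot, y to its left, z up, the work surface at z = 0. Lengths are in m, angles in rad, forces in N, time in s.
With the tool pointing down it reaches from about 0.275 to 1 m from the base axis. Payload 8.4 kg.
Tool frame: the origin (TCP) lies midway between the tips of the shut fingers; the grasp point (between the pads) lies r.grasp_offset behind it (r.grasp_offset is the distance from the TCP to the grasp point, in m); z points along the fingers, y is the line along which they close (so a half turn about z gives the same grasp; the last joint's range is limited). The gripper opens to 85 mm and grips with 20 to 120 N. Pads are 22 mm wide; open, the fingers measure 114 mm over their backs; the gripper's body (76 mm by 85 mm) begins 54 mm behind the grasp point. The pads swing forward as they close: fully open they stand 13 mm farther back than shut.
Start: joints at [1.149, 0.353, 1.633, -0, 1.155, -0.002], TCP at [0.255, 0.571, 0.231] pointing down, gripper open.
Joint ranges: [-2.63, 2.63], [-0.92, 2.1], [0.06, 2.66], [-1.3, 4.44], [0, 2.69], [-3.02, 3.02]. Speed limits (rad/s): [2.22, 2.22, 2.79, 3.14, 3.14, 3.14].

### API

Orientations are given as a unit quaternion [x, y, z, w].
In Python, from rig import r gives the robot as it stands.
- The arm moves only by the tool play_rows, never from a script. Its argument "increments" is a list of rows, each a list of 5 numbers: the shift along the tool's x, y, z in m, then the turn about the tool's z in rad, then the closure in counts, from 0 (fully open) to 255 (shut). A call has 1 to 12 rows; each row shifts and turns the commanded pose from where the row before left it, along the tool's axes as they then stand; what a row does not reach is not made up. A row lasts 1/12 s, in which the tool goes at most 41.7 mm and 7.16 degrees, less where a joint would pass 70% of its speed; a pose out of reach is approached as far as the arm can. A call is refused whole if a number of a shift passes 0.0417 or a number of a turn 0.125, either way. A call with a gripper value outside its range is refused whole. The fingers move at their own pace and stop on an object; "newtons" is the grip in N (left out, the last holds). Time passes only in rows, so rows that do not move let the fingers close. It gives the time, the measured TCP pose, the force, the opening and the grip force at its end, in the units of the state.
- r.get_obs(): the state, without advancing time (a new reading comes with each control period).
- r.grab_frame(name): name is "scene" or "top" or "wrist"; returns a dict with "pixels" (480x640x3 uint8, red, green, blue), "fx", "fy", "cx", "cy" (pixels), "k1" (the pictures are not rectified: a ray, as slopes to the right and down, at radius r is drawn at 1 + k1 r^2 times it, then the intrinsics apply), "R" (3x3) and "t" (3): a world point X has camera coordinates R X + t. Camera axes: x right, y down, z forward; pixel columns grow to the right and rows downward; lengths in m; the calibration is good to about 2 mm. A picture is of the moment at which its call begins. There is no depth.
- r.hand_in(): hands the job in; it is judged then, once.
Trained networks look in a picture, given as the dict that the camera call returned (one of the last four; its "shot" number tells which), for a name from the list of things; names that differ only in an ending like _2 or _b are one class to them, and where a whole thing is asked for, a point or a joint stands for the part that bears it (a point fixed in the world has none). Each returns a list of dicts, best first, with "conf" (0 to 1); they miss things now and then, are a little off and sometimes report something else, mostly with a low value. They report only what shows in the picture. A call takes as long as a camera call. They do not tell look-alikes from the thing itself.
- r.trace(picture, thing): "mask" (480x640 bool, what is visible of it) and "box" ([left, top, right, bottom] in pixels, round what is visible of it).
- r.tip_of(picture, thing): "centre" ([column, row] in pixels: a listed point, or the origin of a listed thing).
The state is a dict: "clock": time; "q": joint angles; "dq": joint speeds; "tau": joint torques, N m; "tool_pos": TCP position; "eef_rot": TCP orientation; "ft_force": force on the tool from outside, world axes, zero at the start; "wrist_torque": the same for the moment, N m; "opening": finger opening in m; "gripper_force": force on a finger pad.
Only numpy, scipy, OpenCV 4.12 (cv2) and the standard library are available. Lean on these libraries where they do the work, as an engineer would, in place of code of your own. Each camera call takes 0.05 s, during which the arm holds its last target. There are 200 camera calls.

## Working session

There is one attempt and no reset: what is moved stays moved. The work goes in short steps, Python scripts to look and compute and a tool call to move; the robot and the scene stay as the last step left them, time stands still between calls to the robot, and variables do not carry over. Pictures are saved under pics/ and viewed, at most 14 in all, crops included, and the job is handed in when it is done.

Besides the shell and the picture viewer there is one more tool, called after "Emit:" in YAML: its name, and indented under it one key for each argument. play_rows: Moves the arm, as the interface text tells. Its arguments: {"type":"object","properties":{"increments":{"type":"array"},"newtons":{"type":"number"}},"required":["increments"]}

```bash
mkdir -p pics; ls; cat > h.py <<'E'
import numpy as np, cv2
from rig import r
def ray(f,u,v):
    K=np.array([[f['fx'],0,f['cx']],[0,f['fy'],f['cy']],[0,0,1.]])
    p=cv2.undistortPoints(np.array([[[u,v]]],float),K,np.array([f['k1'],0,0,0.]))[0,0]
    R=np.array(f['R']);t=np.array(f['t'])
    return -R.T@t, R.T@np.array([p[0],p[1],1.])
def at(f,u,v,z):
    o,d=ray(f,u,v); return o+d*(z-o[2])/d[2]
def proj(f,X):
    K=np.array([[f['fx'],0,f['cx']],[0,f['fy'],f['cy']],[0,0,1.]])
    return cv2.projectPoints(np.array(X,float).reshape(-1,3),cv2.Rodrigues(np.array(f['R']))[0],np.array(f['t'],float),K,np.array([f['k1'],0,0,0.]))[0][:,0]
def save(f,n,box=None,s=1):
    p=f['pixels'][:,:,::-1]
    if box: p=p[box[1]:box[3],box[0]:box[2]]
    cv2.imwrite('pics/'+n,cv2.resize(p,None,fx=s,fy=s,interpolation=cv2.INTER_CUBIC))
def base(m,z=0):pass
E
python3 - <<'E'
from h import *
print(r.grasp_offset, r.get_obs())
for n in ['scene','top']:
    f=r.grab_frame(n); save(f,n+'1.png'); print(n,'cam',(-np.array(f['R']).T@np.array(f['t'])).round(3))
    for th,z in [('tray',0),('dish',0),('lid',0),('bottle',0),('beaker',0),('tube',.065),('tube_cap',.074),('mixer',0)]:
        print(th)
        for d in r.tip_of(f,th)[:4]:
            c=d['centre']; print('  ',round(d['conf'],2),np.round(c),at(f,*c,z).round(3))
        for d in r.trace(f,th)[:3]: print('    box',round(d['conf'],2),np.round(d['box']))
E
```

```text
pics
0.0187 {'clock': 0.0, 'q': array([ 1.14854890e+00,  3.53673783e-01,  1.63410765e+00,  1.04631004e-05,
        1.15518835e+00, -2.39760367e-03]), 'dq': array([ 1.15927564e-03, -1.63132129e-06,  1.77660812e-03,  2.51444996e-03,
       -5.78103696e-04,  1.59181563e-03]), 'tau': array([-2.14212392e-03, -6.05252767e+01, -3.42063081e+01, -2.83695035e-04,
        9.31151386e-03, -1.31033352e-05]), 'tool_pos': array([0.25457251, 0.57030301, 0.230557  ]), 'eef_rot': array([ 2.08388478e-01,  9.78045893e-01, -6.72093935e-04, -1.49779068e-04]), 'ft_force': array([-0.16885025,  0.47988802, -0.32551338]), 'wrist_torque': array([-0.00305251,  0.01658981,  0.04588713]), 'gripper_force': 0.0, 'opening': 0.08577793934236472}
scene cam [-0.197  1.087  0.836]
tray
   0.74 [304. 317.] [0.404 0.295 0.   ]
   0.56 [340. 253.] [ 0.492 -0.006  0.   ]
    box 0.82 [296. 226. 402. 286.]
dish
   0.63 [419. 202.] [ 0.446 -0.437  0.   ]
   0.51 [306. 319.] [0.396 0.297 0.   ]
   0.16 [338. 256.] [0.487 0.017 0.   ]
    box 0.77 [293. 306. 318. 327.]
lid
   0.83 [233. 343.] [0.486 0.464 0.   ]
   0.67 [214. 2
[... 981 characters left out ...]
[0.488 0.459 0.   ]
    box 0.78 [137. 262. 166. 290.]
    box 0.77 [154. 168. 179. 196.]
    box 0.64 [171. 203. 202. 230.]
bottle
   0.61 [451. 222.] [ 0.624 -0.292  0.   ]
   0.24 [216. 312.] [0.395 0.294 0.   ]
    box 0.67 [438. 208. 473. 230.]
beaker
   0.73 [229. 220.] [0.627 0.271 0.   ]
   0.28 [215. 311.] [0.399 0.298 0.   ]
    box 0.55 [216. 201. 240. 232.]
tube
   0.7 [464. 296.] [ 0.433 -0.296  0.065]
   0.54 [468. 294.] [ 0.437 -0.305  0.065]
    box 0.61 [458. 271. 475. 316.]
tube_cap
   0.75 [471. 316.] [ 0.386 -0.306  0.074]
    box 0.74 [460. 278. 476. 316.]
    box 0.4 [268. 220. 407. 326.]
mixer
   0.7 [470. 297.] [ 0.434 -0.331  0.   ]
    box 0.96 [436. 261. 512. 334.]
```

View pics/top1.png

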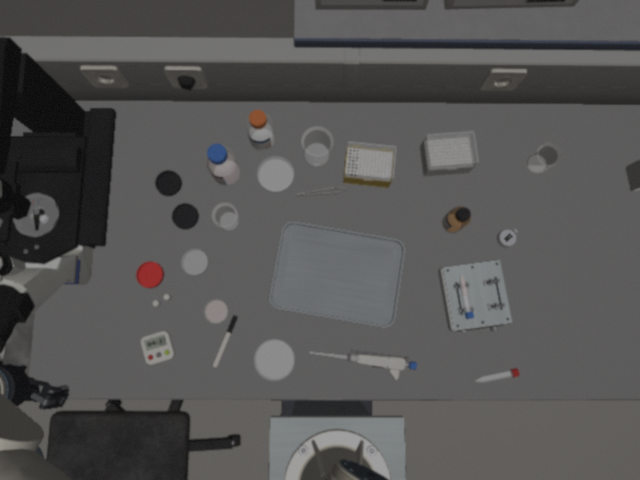

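```bash
python3 - <<'E'
from h import *
f=r.grab_frame('top'); a=f['pixels'][:,:,::-1]
c=cv2.resize(a[155:335,120:260],None,fx=3.3,fy=3.3,interpolation=cv2.INTER_CUBIC)
d=cv2.resize(a[245:345,425:525],None,fx=3.3,fy=3.3,interpolation=cv2.INTER_CUBIC)
e=np.zeros((594,800,3),np.uint8); e[:c.shape[0],:c.shape[1]]=c[:594]; e[:330,465:795]=d
cv2.imwrite('pics/crop1.png',e)
E
```

```text
(no output)
```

View pics/crop1.png

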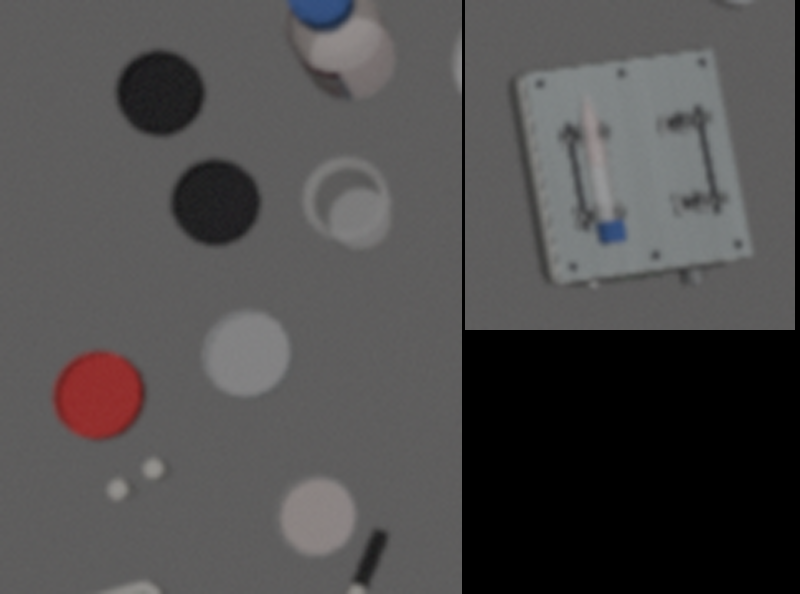

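Top view: tray (338,273), pink open dish (216,312), amber bottle (455,222), and the mixer (475,296) with the blue-capped tube in its left place. The capped tube with the red cap at (497,376) is a look-alike.
- **Lid:** the candidates are clear (195,262), black (168,182), black (186,216) and red (150,274). The clear one fits, and the crop confirms it.
- **Beaker:** the small one is at (228,220). The others at (317,145) and (540,160) are at the back.

```bash
cat >> h.py <<'E'
def outline(X,Y,prof,n=40):
    a=np.linspace(0,2*np.pi,n)
    return np.concatenate([np.c_[X+rr*np.cos(a),Y+rr*np.sin(a),0*a+z] for rr,z in prof])
def fitmask(f,m,prof,x0):
    from scipy.optimize import minimize
    m8=m.astype(np.uint8)
    def cost(p):
        h=cv2.convexHull(proj(f,outline(p[0],p[1],prof)).astype(np.float32))
        g=np.zeros(m.shape,np.uint8); cv2.fillConvexPoly(g,np.round(h*16).astype(np.int32),1,shift=4)
        return (g!=m8).sum()
    b=minimize(cost,x0,method='Nelder-Mead',options=dict(initial_simplex=np.array([x0,x0+np.array([.015,0]),x0+np.array([0,.015])]),xatol=2e-4))
    return b.x,b.fun,m.sum()
PROF=dict(dish=[(.029,0),(.029,.013)],lid=[(.033,0),(.033,.0125)],bottle=[(.026,0),(.026,.065),(.014,.08),(.014,.104)],beaker=[(.026,0),(.026,.065),(.0305,.072)])
E
python3 - <<'E'
from h import *
G=dict(dish=(.391,.298),lid=(.518,.349),bottle=(.627,-.3),beaker=(.625,.275))
for n in ['top','scene']:
    f=r.grab_frame(n)
    for th,g in G.items():
        px=proj(f,[*g,.02])[0]
        for d in r.trace(f,th):
            b=d['box']
            if abs((b[0]+b[2])/2-px[0])<18 and abs((b[1]+b[3])/2-px[1])<25:
                x,c,a=fitmask(f,d['mask'],PROF[th],np.array(g)); print(n,th,round(d['conf'],2),x.round(4),c,a); break
    for th,L,z in [('tray',(.224,.314),.013),('mixer',(.156,.146),.05)]:
        d=r.trace(f,th)[0]; m=d['mask'].astype(np.uint8)
        c=max(cv2.findContours(m,0,2)[0],key=cv2.contourArea)[:,0]
        P=np.array([at(f,*p,z)[:2] for p in c],np.float32)
        print(n,th,cv2.minAreaRect(P))
    for th in ['tube','tube_cap']:
        for d in r.trace(f,th)[:2]:
            print(n,th,d['conf'],d['mask'].sum(), d['box'])
        for d in r.tip_of(f,th)[:2]:
            print('  ',d['conf'],at(f,*d['centre'],.065 if th=='tube' else .074))
E
```

```text
top dish 0.63 [0.3959 0.2949] 39.0 469
top lid 0.87 [0.5156 0.3512] 58.0 568
top bottle 0.78 [ 0.622  -0.2931] 25.0 564
top beaker 0.72 [0.6224 0.2718] 64.0 584
top tray ((0.4904763102531433, -0.0007368922233581543), (0.3143937587738037, 0.224179208278656), 79.86909484863281)
top mixer ((0.4308922290802002, -0.3251437842845917), (0.16879072785377502, 0.1547192484140396), 7.189409255981445)
top tube 0.7 322 [457.5, 272.0, 473.0, 318.2]
   0.88 [ 0.44520464 -0.28706382  0.065     ]
   0.59 [0.50599192 0.33265215 0.065     ]
top tube_cap 0.76 325 [458.0, 274.2, 475.8, 318.8]
top tube_cap 0.19 476 [205.0, 301.5, 227.4, 323.4]
   0.56 [ 0.38866639 -0.30318325  0.074     ]
scene dish 0.83 [0.3957 0.2924] 180.0 224
scene bottle 0.8 [ 0.6275 -0.2987] 29.0 435
scene beaker 0.95 [0.6355 0.2651] 222.0 467
scene tray ((0.4889342486858368, 0.0038019567728042603), (0.32150566577911377, 0.23328560590744019), 80.21749877929688)
scene mixer ((0.42156270146369934, -0.3114478886127472), (0.1798686534166336, 0.25591692328453064), 7.006743907928467)
scene tube 0.43 122 [393.5, 197.5, 419.4, 208.0]
   0.43 [ 0.4294811  -0.30510719  0.065     ]
scene tube_cap 0.65 167 [391.6, 196.3, 418.3, 206.9]
   0.49 [ 0.37850836 -0.29864559  0.074     ]
```

Emit:
play_rows:
  increments:
    - [0,0,0,0.115,0]
    - [0,0,0,0.115,0]
    - [0,0,0,0.115,0]
    - [0,0,0,0.115,0]
    - [0,0,0,0.115,0]
    - [0,0,0,0.115,0]
    - [0,0,0,0.115,0]
    - [0,0,0,0.115,0]
    - [0,0,0,0.115,0]
    - [0,0,0,0.115,0]
    - [0,0,0,0,0]

```text
clock: 3.77
tool_pos: [0.2547, 0.5707, 0.2313]
eef_rot: [0.709, 0.706, -0.0, 0.0]
ft_force: [-0.8, 0.3, -1.1]
opening: 0.0853
gripper_force: 0.0
```

Emit:
play_rows:
  increments:
    - [-0.028,0.014,0,0,0]
    - [-0.028,0.014,0,0,0]
    - [-0.028,0.014,0,0,0]
    - [-0.028,0.014,0,0,0]
    - [-0.028,0.014,0,0,0]
    - [-0.028,0.014,0,0,0]
    - [-0.028,0.014,0,0,0]
    - [-0.028,0.014,0,0,0]
    - [-0.028,0.014,0,0,0]
    - [-0.023,0.014,0,0,0]
    - [0,0,0,0,0]
    - [0,0,0,0,0]

```text
clock: 4.77
tool_pos: [0.3956, 0.295, 0.2315]
eef_rot: [0.707, 0.708, 0.0, -0.0]
ft_force: [-0.7, 0.9, -0.3]
opening: 0.0857
gripper_force: 0.0
```

```bash
cat > w.py <<'E'
import sys
from h import *
from scipy.spatial.transform import Rotation as Ro
o=r.get_obs(); Rm=Ro.from_quat(o['eef_rot']).as_matrix()
print('t',round(o['clock'],2),'tcp',o['tool_pos'].round(4),'xax',Rm[:,0].round(3),'z',Rm[:,2].round(3),'q',o['q'].round(2),'open',round(o['opening'],4),'F',o['ft_force'].round(1),o['gripper_force'])
if len(sys.argv)>1:
    th=sys.argv[1]; g=np.array([float(v) for v in sys.argv[2:5]]); f=r.grab_frame('wrist')
    if len(sys.argv)>5: save(f,sys.argv[5])
    prof=[(a,z+g[2]) for a,z in PROF[th]]
    px=proj(f,[*g[:2],g[2]+.01])[0]; print('exp px',px.round())
    for d in r.tip_of(f,th)[:3]: print(' tip',round(d['conf'],2),np.round(d['centre']),at(f,*d['centre'],g[2]).round(4))
    for d in r.trace(f,th)[:3]:
        x,c,a=fitmask(f,d['mask'],prof,g[:2]); print(' fit',round(d['conf'],2),np.round(d['box']),x.round(4),c,a)
E
python3 w.py dish .396 .295 0 w1.png
```

```text
t 4.77 tcp [0.3956 0.295  0.2315] xax [-0.002  1.     0.   ] z [ 0.  0. -1.] q [0.64 0.15 1.91 0.   1.09 0.64] open 0.0857 F [-0.7  0.9 -0.3] 0.0
exp px [321. 203.]
 tip 0.57 [325. 202.] [0.4002 0.2947 0.    ]
 fit 0.97 [294. 175. 347. 238.] [0.397  0.2935] 82.0 2647
```

View pics/w1.png

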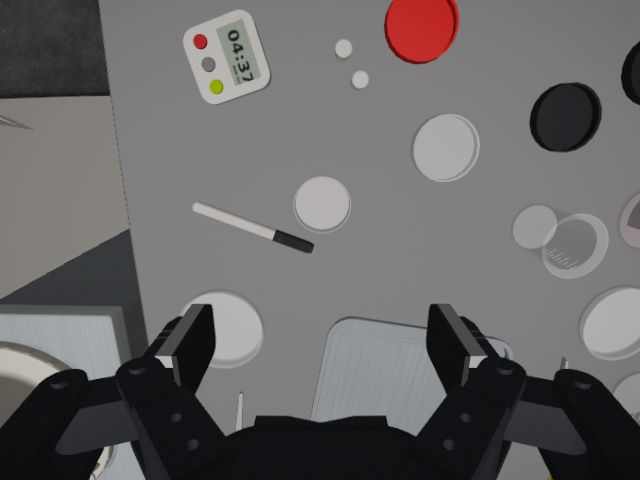

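Wrist view: the dish is at (322,203) and the marker's cap end is at (310,248). Closing along x clears the marker, so I'm going down.

Emit:
play_rows:
  increments:
    - [-0.0015,0.0015,0.033,0,0]
    - [0,0,0.033,0,0]
    - [0,0,0.033,0,0]
    - [0,0,0.033,0,0]
    - [0,0,0.033,0,0]
    - [0,0,0.033,0,0]
    - [0,0,0.02,0,0]
    - [0,0,0.012,0,0]
    - [0,0,0,0,0]
    - [0,0,0,0,0]
  newtons: 20

```text
clock: 5.75
tool_pos: [0.3958, 0.2949, 0.0008]
eef_rot: [0.706, 0.708, -0.001, -0.0]
ft_force: [0.1, -0.2, -0.1]
opening: 0.0854
gripper_force: 0.0
```

Emit:
play_rows:
  increments:
    - [0,0,0,0,60]
    - [0,0,0,0,90]
    - [0,0,0,0,110]
    - [0,0,0,0,130]
    - [0,0,0,0,130]
    - [0,0,0,0,130]
    - [0,0,0,0,130]
    - [0,0,0,0,130]

```text
clock: 6.42
tool_pos: [0.3973, 0.2952, 0.0027]
eef_rot: [0.707, 0.707, 0.001, 0.0]
ft_force: [-1.9, 1.1, 6.5]
opening: 0.0562
gripper_force: 20.0
```

Emit:
play_rows:
  increments:
    - [0,0,-0.01,0,130]
    - [0,0,-0.02,0,130]
    - [0,0,-0.03,0,130]
    - [0,0,-0.01,0,130]
    - [0,0,0,0,130]

```text
clock: 6.83
tool_pos: [0.3984, 0.2957, 0.0746]
eef_rot: [0.707, 0.707, 0.003, 0.0]
ft_force: [0.3, -0.0, 0.2]
opening: 0.056
gripper_force: 21.4
```

Emit:
play_rows:
  increments:
    - [-0.015,0.005,0,0,130]
    - [-0.028,0.009,0,0,130]
    - [-0.032,0.01,0,0,130]
    - [-0.032,0.01,0,0,130]
    - [-0.032,0.01,0,0,130]
    - [-0.032,0.01,0,0,130]
    - [-0.032,0.01,0,0,130]
    - [-0.032,0.01,0,0,130]
    - [-0.032,0.01,0,0,130]
    - [-0.018,0.006,0,0,130]
    - [-0.009,0.003,0,0,130]
    - [0,0,0,0,130]

```text
clock: 7.83
tool_pos: [0.49, -0.0009, 0.0708]
eef_rot: [0.708, 0.707, -0.0, -0.0]
ft_force: [0.2, 0.4, -0.3]
opening: 0.0562
gripper_force: 21.4
```

```bash
python3 w.py dish .490 -.001 0.06 w2.png; python3 - <<'E'
from h import *
f=r.grab_frame('wrist')
for d in r.tip_of(f,'tray')[:2]: print(d['conf'],at(f,*d['centre'],0))
for th in ['bottle','beaker']:
  for d in r.trace(f,th)[:2]: print(th,d['conf'],d['box'])
E
```

```text
t 7.83 tcp [ 0.49   -0.0009  0.0708] xax [ 0.001  1.    -0.   ] z [-0. -0. -1.] q [-0.    0.37  2.05 -0.    0.72 -0.  ] open 0.0562 F [ 0.2  0.4 -0.3] 21.405786668838118
exp px [321. 307.]
 tip 0.79 [320. 307.] [ 0.4892 -0.0066  0.06  ]
 fit 0.57 [251. 243. 389. 385.] [ 0.4897 -0.0058] 1226.0 15028
0.98 [ 0.49136026 -0.00142006  0.        ]
```

View pics/w2.png

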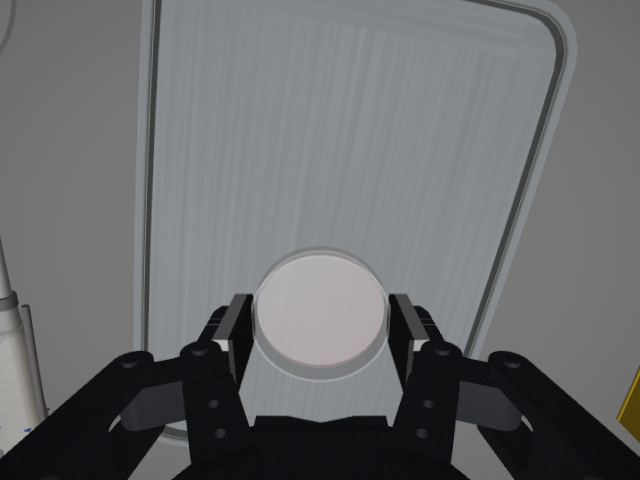

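Emit:
play_rows:
  increments:
    - [0,0,0.02,0,130]
    - [0,0,0.025,0,130]
    - [0,0,0.014,0,130]
    - [0,0,0.007,0,130]
    - [0,0,0,0,130]
    - [0,0,0,0,0]
    - [0,0,0,0,0]
    - [0,0,0,0,0]
    - [0,0,0,0,0]
    - [0,0,0,0,0]

```text
clock: 9.02
tool_pos: [0.4901, 0.0005, 0.0057]
eef_rot: [0.707, 0.707, 0.0, 0.0]
ft_force: [0.2, -0.5, 0.8]
opening: 0.0855
gripper_force: 0.0
```

Emit:
play_rows:
  increments:
    - [0,0,0,0.121,0]
    - [0,0,0,0.121,0]
    - [0,0,0,0.121,0]
    - [0,0,0,0.121,0]
    - [0,0,0,0.121,0]
    - [0,0,0,0.121,0]
    - [0,0,0,0.121,0]
    - [0,0,0,0.121,0]
    - [0,0,0,0.121,0]
    - [0,0,0,0.121,0]
    - [0,0,0,0.121,0]
    - [0,0,0,0.121,0]

```text
clock: 10.02
tool_pos: [0.4899, 0.0004, 0.0055]
eef_rot: [0.998, 0.057, 0.0, 0.0]
ft_force: [-0.3, 0.4, -0.3]
opening: 0.0856
gripper_force: 0.0
```

Emit:
play_rows:
  increments:
    - [0,0,0,0.118,0]
    - [0,0,0,0,0]
    - [0,0,0,0,60]
    - [0,0,0,0,90]
    - [0,0,0,0,130]
    - [0,0,0,0,130]
    - [0,0,0,0,130]
    - [0,0,0,0,130]

```text
clock: 10.68
tool_pos: [0.4899, 0.0004, 0.0056]
eef_rot: [1.0, 0.002, 0.0, 0.0]
ft_force: [-1.7, 1.2, 5.6]
opening: 0.0558
gripper_force: 20.2
```

Emit:
play_rows:
  increments:
    - [0,0,0,0,0]
    - [0,0,0,0,0]
    - [0,0,0,0,0]
    - [0,0,0,0,0]
    - [0,0,-0.02,0,0]
    - [0,0,-0.04,0,0]
    - [0,0,-0.04,0,0]
    - [0,0,-0.04,0,0]
    - [0,0,0,0,0]

```text
clock: 11.43
tool_pos: [0.4939, 0.0005, 0.1521]
eef_rot: [1.0, 0.001, 0.005, 0.0]
ft_force: [2.8, 0.5, 0.3]
opening: 0.0856
gripper_force: 0.0
```

```bash
python3 w.py dish .490 0 0.003
```

```text
t 11.43 tcp [0.4939 0.0005 0.1521] xax [1.    0.002 0.01 ] z [ 0.01 -0.   -1.  ] q [-0.    0.24  1.99 -0.    0.9   1.57] open 0.0856 F [2.8 0.5 0.3] 0.0
exp px [320. 231.]
 tip 0.72 [320. 228.] [0.4897 0.0005 0.003 ]
 fit 0.67 [288. 195. 356. 271.] [4.88e-01 2.00e-04] 132.0 4161
```

Emit:
play_rows:
  increments:
    - [0.002,-0.026,0,0,0]
    - [0.003,-0.033,0,0,0]
    - [0.003,-0.036,0,0,0]
    - [0.003,-0.036,0,0,0]
    - [0.003,-0.036,0,0,0]
    - [0.003,-0.036,0,0,0]
    - [0.003,-0.036,0,0,0]
    - [0.002,-0.036,0,0,0]
    - [0.002,-0.036,0,0,0]
    - [0.002,-0.03,0,0,0]
    - [0,-0.01,0,0,0]
    - [0,0,0,0,0]

```text
clock: 12.58
tool_pos: [0.5141, 0.3533, 0.1429]
eef_rot: [1.0, 0.002, -0.001, 0.001]
ft_force: [0.3, -0.2, 0.4]
opening: 0.0854
gripper_force: 0.0
```

```bash
python3 w.py lid .516 .351 0 w3.png
```

```text
t 12.58 tcp [0.5141 0.3533 0.1429] xax [ 1.     0.004 -0.002] z [-0.002 -0.001 -1.   ] q [0.6  0.44 1.71 0.   0.99 2.17] open 0.0854 F [ 0.3 -0.2  0.4] 0.0
exp px [323. 224.]
 tip 0.85 [282.  61.] [0.634  0.3809 0.    ]
 tip 0.6 [189. 255.] [0.486  0.4622 0.    ]
 tip 0.57 [324. 218.] [0.5176 0.3499 0.    ]
 fit 0.81 [146. 219. 229. 300.] [0.1729 0.4321] 5155.0 5155
 fit 0.71 [285. 180. 364. 265.] [0.5165 0.3494] 315.0 5497
 fit 0.55 [234.   6. 327. 105.] [0.1729 0.4321] 7752.0 7752
```

View pics/w3.png

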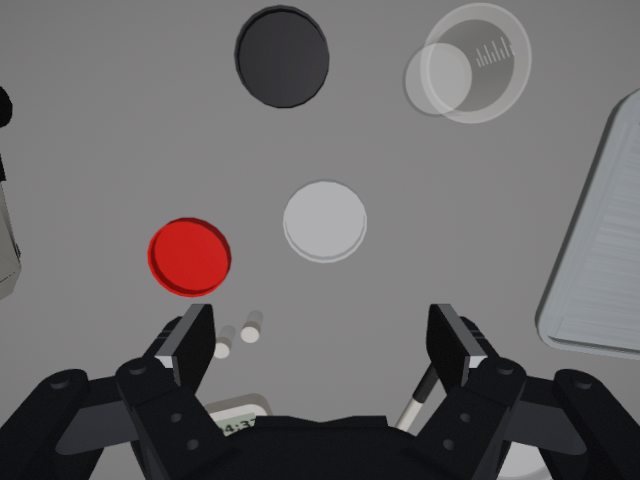

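Emit:
play_rows:
  increments:
    - [0.0025,0.003,0.02,0,0]
    - [0,0,0.035,0,0]
    - [0,0,0.035,0,0]
    - [0,0,0.03,0,0]
    - [0,0,0.015,0,0]
    - [0,0,0.007,0,0]
    - [0,0,0,0,0]
    - [0,0,0,0,50]
    - [0,0,0,0,80]
    - [0,0,0,0,110]
    - [0,0,0,0,110]
    - [0,0,0,0,110]

```text
clock: 13.73
tool_pos: [0.5187, 0.3487, 0.0051]
eef_rot: [1.0, 0.001, 0.001, -0.0]
ft_force: [-0.1, -4.8, 7.8]
opening: 0.0631
gripper_force: 21.6
```

Emit:
play_rows:
  increments:
    - [0,0,0,0,0]
    - [0,0,0,0,0]
    - [0,0,0,0,0]
    - [0,0,0,0,0]
    - [0,0,0,-0.1,0]
    - [0,0,0,-0.123,0]
    - [0,0,0,-0.123,0]
    - [0,0,0,-0.123,0]
    - [0,0,0,-0.123,0]
    - [0,0,0,-0.123,0]
    - [0,0,0,-0.123,0]
    - [0,0,0,-0.123,0]

```text
clock: 14.73
tool_pos: [0.5176, 0.3486, 0.0032]
eef_rot: [0.885, 0.466, -0.0, -0.0]
ft_force: [-0.0, 0.6, 0.0]
opening: 0.0856
gripper_force: 0.0
```

Emit:
play_rows:
  increments:
    - [0,0,0,-0.123,0]
    - [0,0,0,-0.123,0]
    - [0,0,0,-0.123,0]
    - [0,0,0,-0.123,0]
    - [0,0,0,-0.123,0]
    - [0,0,0,0,0]
    - [0,0,0,0,50]
    - [0,0,0,0,80]
    - [0,0,0,0,110]
    - [0,0,0,0,110]
    - [0,0,0,0,110]
    - [0,0,0,0,110]

```text
clock: 15.73
tool_pos: [0.5176, 0.3485, 0.0037]
eef_rot: [0.706, 0.708, -0.0, -0.0]
ft_force: [-1.5, 0.2, 5.2]
opening: 0.0642
gripper_force: 20.7
```

```bash
python3 w.py
```

```text
t 15.73 tcp [0.5176 0.3485 0.0037] xax [-0.004  1.     0.   ] z [-0.  0. -1.] q [0.59 0.63 1.77 0.   0.74 0.59] open 0.0642 F [-1.5  0.2  5.2] 20.69662995636463
```

Emit:
play_rows:
  increments:
    - [0,0,-0.01,0,110]
    - [0,0,-0.02,0,110]
    - [0,0,-0.03,0,110]
    - [0,0,-0.02,0,110]
    - [-0.01,-0.001,0,0,110]
    - [-0.02,-0.002,0,0,110]
    - [-0.03,-0.003,0,0,110]
    - [-0.035,-0.003,0,0,110]
    - [-0.035,-0.003,0,0,110]
    - [-0.035,-0.003,0,0,110]
    - [-0.035,-0.003,0,0,110]
    - [-0.035,-0.003,0,0,110]

```text
clock: 16.73
tool_pos: [0.4975, 0.1116, 0.0833]
eef_rot: [0.705, 0.709, -0.0, -0.0]
ft_force: [-0.0, -0.5, -0.4]
opening: 0.0637
gripper_force: 22.2
```

Emit:
play_rows:
  increments:
    - [-0.035,-0.003,0,0,110]
    - [-0.035,-0.003,0,0,110]
    - [-0.025,-0.002,0,0,110]
    - [-0.014,0,0,0,110]
    - [-0.004,0,0,0,110]
    - [0,0,0,0,110]
    - [0,0,0,0,110]
    - [0,0,0,0,110]

```text
clock: 17.4
tool_pos: [0.4912, 0.0012, 0.0833]
eef_rot: [0.705, 0.71, 0.0, -0.0]
ft_force: [-0.2, 0.1, -0.6]
opening: 0.0638
gripper_force: 22.2
```

```bash
python3 w.py lid .490 .0 .08 w4.png;python3 w.py
```

```text
t 17.4 tcp [0.4912 0.0012 0.0833] xax [-0.007  1.     0.   ] z [ 0.  0. -1.] q [-0.    0.35  2.04  0.    0.75 -0.01] open 0.0638 F [-0.2  0.1 -0.6] 22.199404975399375
exp px [319. 317.]
 tip 0.88 [323. 305.] [0.4918 0.0007 0.08  ]
 fit 0.86 [242. 235. 396. 382.] [0.4908 0.0012] 811.0 18626
t 17.55 tcp [0.4911 0.0012 0.0832] xax [-0.008  1.     0.   ] z [-0.  0. -1.] q [-0.    0.35  2.04  0.    0.75 -0.01] open 0.0637 F [ 0.6 -0.1 -0. ] 22.198198372498155
```

View pics/w4.png

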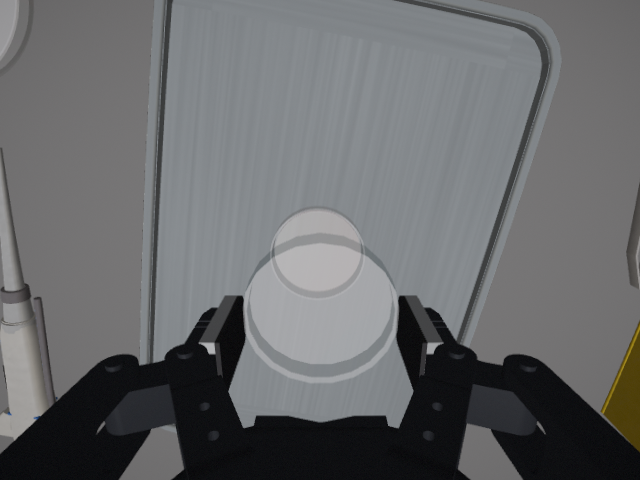

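Emit:
play_rows:
  increments:
    - [-0.001,-0.001,0.02,0,110]
    - [0,0,0.02,0,110]
    - [0,0,0.012,0,110]
    - [0,0,0,0,110]
    - [0,0,0,0,110]

```text
clock: 17.97
tool_pos: [0.4897, -0.0002, 0.0309]
eef_rot: [0.704, 0.71, -0.001, -0.001]
ft_force: [0.8, -0.5, 0.4]
opening: 0.0639
gripper_force: 22.3
```

```bash
python3 - <<'E'
from h import *
o=r.get_obs();print(o['tool_pos'].round(4))
f=r.grab_frame('wrist'); 
d=[f]
save(f,'w5.png',[160,120,480,420],2)
E
```

```text
[ 4.897e-01 -2.000e-04  3.090e-02]
```

View pics/w5.png

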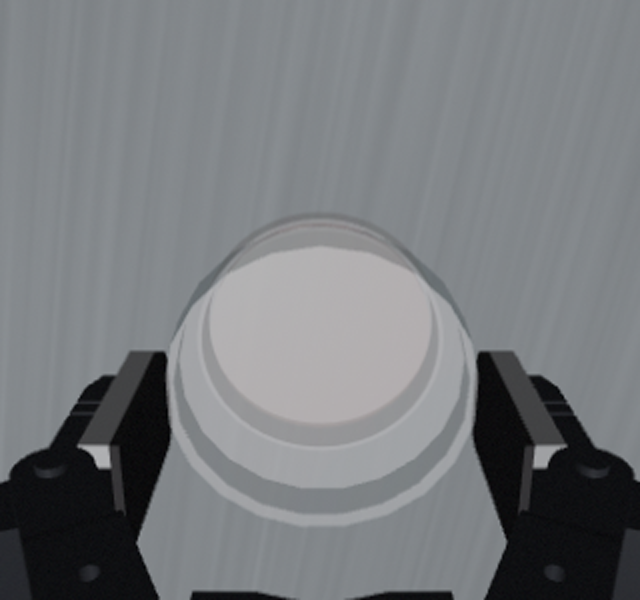

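The dish (crop x≈320) and the lid (x≈321) are centred sideways, so I'm lowering the lid.

Emit:
play_rows:
  increments:
    - [0,0,0.008,0,110]
    - [0,0,0.006,0,110]
    - [0,0,0.005,0,110]
    - [0,0,0.002,0,110]
    - [0,0,0,0,110]
    - [0,0,0,0,110]

```text
clock: 18.52
tool_pos: [0.4901, -0.0007, 0.0102]
eef_rot: [0.705, 0.71, -0.0, -0.0]
ft_force: [-0.5, -0.4, 1.4]
opening: 0.0634
gripper_force: 22.3
```

```bash
python3 w.py
```

```text
t 18.52 tcp [ 0.4901 -0.0007  0.0102] xax [-0.007  1.     0.   ] z [-0. -0. -1.] q [-0.    0.48  2.07 -0.    0.59 -0.01] open 0.0634 F [-0.5 -0.4  1.4] 22.26736997254193
```

Emit:
play_rows:
  increments:
    - [0,0,0.001,0,110]
    - [0,0,0,0,0]
    - [0,0,0,0,0]
    - [0,0,0,0,0]
    - [0,0,0,0,0]
    - [0,0,-0.01,0,0]
    - [0,0,-0.03,0,0]
    - [0,0,-0.04,0,0]
    - [0,0,-0.04,0,0]
    - [0,0,-0.03,0,0]
    - [0,0,0,0,0]

```text
clock: 19.43
tool_pos: [0.4937, -0.0007, 0.166]
eef_rot: [0.705, 0.71, 0.004, 0.004]
ft_force: [2.1, -0.4, 0.1]
opening: 0.0852
gripper_force: 0.0
```

```bash
python3 w.py lid .490 .0 .0055 w6.png
```

```text
t 19.43 tcp [ 0.4937 -0.0007  0.166 ] xax [-0.007  1.    -0.   ] z [ 0.01 -0.   -1.  ] q [-0.    0.22  1.98 -0.    0.93 -0.01] open 0.0852 F [ 2.1 -0.4  0.1] 0.0
exp px [315. 220.]
 tip 0.96 [314. 221.] [ 0.4897 -0.0033  0.0055]
 fit 0.79 [277. 183. 353. 261.] [ 0.4898 -0.0018] 267.0 4889
```

Emit:
play_rows:
  increments:
    - [-0.02,0.009,0,0,0]
    - [-0.03,0.0135,0,0,0]
    - [-0.032,0.0145,0,0,0]
    - [-0.032,0.0145,0,0,0]
    - [-0.032,0.0145,0,0,0]
    - [-0.032,0.0145,0,0,0]
    - [-0.032,0.0145,0,0,0]
    - [-0.032,0.0145,0,0,0]
    - [-0.032,0.0145,0,0,0]
    - [-0.021,0.01,0,0,0]
    - [0,0,0,0,0]
    - [0,0,0,0,0]

```text
clock: 20.58
tool_pos: [0.6251, -0.2952, 0.1569]
eef_rot: [0.705, 0.709, -0.001, -0.002]
ft_force: [-0.3, 0.4, -0.0]
opening: 0.0853
gripper_force: 0.0
```

```bash
python3 w.py bottle .625 -.296 0 w7.png; python3 - <<'E'
import cv2,numpy as np
a=cv2.imread('pics/w6.png')[100:420,160:480];b=cv2.imread('pics/w7.png')
cv2.imwrite('pics/c67.png',np.hstack([cv2.resize(a,(360,360)),cv2.resize(b,(440,330))[:330] if 0 else cv2.copyMakeBorder(cv2.resize(b,(440,330)),0,30,0,0,0)]))
E
```

```text
t 20.58 tcp [ 0.6251 -0.2952  0.1569] xax [-0.005  1.     0.002] z [-0.003  0.002 -1.   ] q [-0.44  0.53  1.54  0.    1.08 -0.45] open 0.0853 F [-0.3  0.4 -0. ] 0.0
exp px [321. 223.]
 tip 0.92 [314. 216.] [ 0.6189 -0.2923  0.    ]
 fit 0.73 [274. 190. 356. 286.] [ 0.6206 -0.2948] 190.0 5883
```

View pics/c67.png

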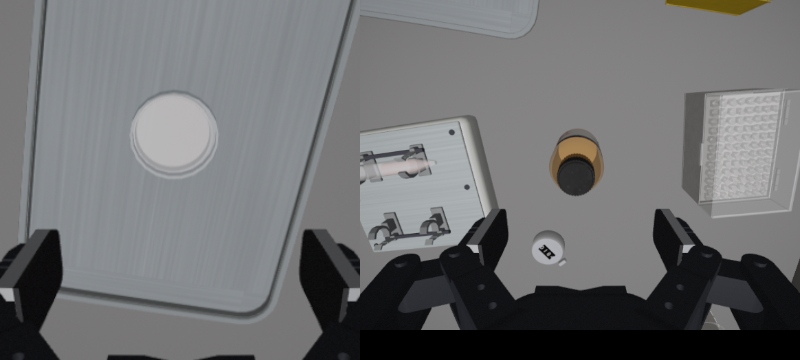

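The lid is seated on the dish: concentric at (174,133) in the left crop. The bottle is ahead, and mixer and rack are clear.

Emit:
play_rows:
  increments:
    - [0.001,-0.004,0.01,0,0]
    - [0,0,0.025,0,0]
    - [0,0,0.025,0,0]
    - [0,0,0.025,0,0]
    - [0,0,0.014,0,0]
    - [0,0,0.005,0,0]
    - [0,0,0,0,0]
    - [0,0,0,0,60]
    - [0,0,0,0,100]
    - [0,0,0,0,150]
    - [0,0,0,0,150]
    - [0,0,0,0,150]
  newtons: 40

```text
clock: 21.73
tool_pos: [0.6229, -0.2942, 0.0569]
eef_rot: [0.705, 0.71, 0.0, 0.001]
ft_force: [-1.3, 1.0, 6.9]
opening: 0.0511
gripper_force: 40.5
```

Emit:
play_rows:
  increments:
    - [0,0,0,0,150]
    - [0,0,0,0,150]
    - [0,0,-0.005,0,150]
    - [0,0,-0.01,0,150]
    - [0,0,-0.02,0,150]
    - [0,0,-0.015,0,150]
    - [0,0,0,0,150]

```text
clock: 22.32
tool_pos: [0.6242, -0.2947, 0.1094]
eef_rot: [0.705, 0.71, 0.001, 0.003]
ft_force: [-0.2, -0.9, -0.2]
opening: 0.0516
gripper_force: 41.7
```

```bash
python3 w.py
```

```text
t 22.32 tcp [ 0.6242 -0.2947  0.1094] xax [-0.007  1.    -0.002] z [ 0.005 -0.002 -1.   ] q [-0.44  0.57  1.58  0.    0.99 -0.45] open 0.0516 F [-0.2 -0.9 -0.2] 41.70966625213623
```

Emit:
play_rows:
  increments:
    - [0.012,-0.004,-0.01,0,150]
    - [0.024,-0.008,-0.01,0,150]
    - [0.034,-0.011,0,0,150]
    - [0.036,-0.012,0,0,150]
    - [0.036,-0.012,0,0,150]
    - [0.036,-0.012,0,0,150]
    - [0.036,-0.012,0,0,150]
    - [0.036,-0.012,0,0,150]
    - [0.036,-0.012,0,0,150]
    - [0.036,-0.012,0,0,150]
    - [0.024,-0.008,0,0,150]
    - [0.012,-0.004,0,0,150]

```text
clock: 23.32
tool_pos: [0.4983, 0.0662, 0.125]
eef_rot: [0.704, 0.71, -0.0, -0.001]
ft_force: [0.0, 0.0, -1.4]
opening: 0.0516
gripper_force: 41.9
```

Emit:
play_rows:
  increments:
    - [0.008,-0.001,0,0,150]
    - [0.002,0,0,0,150]
    - [0,0,0,0,150]
    - [0,0,0,0,150]

```text
clock: 23.65
tool_pos: [0.5001, 0.0726, 0.1253]
eef_rot: [0.705, 0.709, -0.0, 0.0]
ft_force: [0.4, -0.5, -1.3]
opening: 0.0512
gripper_force: 41.9
```

```bash
python3 w.py bottle .503 .073 .07
```

```text
t 23.65 tcp [0.5001 0.0726 0.1253] xax [-0.006  1.    -0.   ] z [ 0. -0. -1.] q [ 0.14  0.3   1.98 -0.    0.86  0.14] open 0.0512 F [ 0.4 -0.5 -1.3] 41.85220956802368
exp px [326. 268.]
 tip 0.94 [314. 259.] [0.4963 0.0743 0.07  ]
 fit 0.59 [252. 218. 388. 418.] [0.4993 0.0734] 986.0 20013
```

Emit:
play_rows:
  increments:
    - [0,0.0025,0.015,0,150]
    - [0,0,0.02,0,150]
    - [0,0,0.015,0,150]
    - [0,0,0.009,0,150]
    - [0,0,0.004,0,150]
    - [0,0,0,0,150]
    - [0,0,0,0,150]

```text
clock: 24.38
tool_pos: [0.5024, 0.0732, 0.0626]
eef_rot: [0.705, 0.709, 0.0, 0.0]
ft_force: [-0.1, 1.1, -1.3]
opening: 0.051
gripper_force: 41.9
```

Emit:
play_rows:
  increments:
    - [0,0,0.002,0,150]
    - [0,0,0,0,150]

```text
clock: 24.55
tool_pos: [0.5026, 0.0734, 0.0608]
eef_rot: [0.705, 0.71, 0.0, 0.0]
ft_force: [0.4, -0.6, -1.0]
opening: 0.051
gripper_force: 41.9
```

```bash
python3 w.py
```

```text
t 24.55 tcp [0.5026 0.0734 0.0608] xax [-0.007  1.     0.   ] z [ 0.001  0.    -1.   ] q [ 0.14  0.41  2.01 -0.    0.72  0.14] open 0.051 F [ 0.4 -0.6 -1. ] 41.85445725917816
```

Emit:
play_rows:
  increments:
    - [0,0,0.0015,0,150]
    - [0,0,0,0,150]

```text
clock: 24.72
tool_pos: [0.5026, 0.0735, 0.0596]
eef_rot: [0.705, 0.71, 0.0, 0.0]
ft_force: [-1.5, -0.6, 5.6]
opening: 0.0514
gripper_force: 40.4
```

Emit:
play_rows:
  increments:
    - [0,0,0.001,0,150]
    - [0,0,0,0,150]

```text
clock: 24.88
tool_pos: [0.5026, 0.0736, 0.0595]
eef_rot: [0.705, 0.71, 0.0, 0.0]
ft_force: [-5.9, -1.0, 20.1]
opening: 0.0512
gripper_force: 41.4
```

Emit:
play_rows:
  increments:
    - [0,0,0.001,0,150]
    - [0,0,0,0,150]

```text
clock: 25.05
tool_pos: [0.5021, 0.0736, 0.0591]
eef_rot: [0.705, 0.71, 0.0, 0.0]
ft_force: [-11.1, -1.1, 30.6]
opening: 0.0514
gripper_force: 40.8
```

Emit:
play_rows:
  increments:
    - [0,0,-0.002,0,150]
    - [0,0,0,0,0]
    - [0,0,0,0,0]
    - [0,0,0,0,0]
    - [0,0,0,0,0]
    - [0,0,-0.02,0,0]
    - [0,0,-0.04,0,0]
    - [0,0,-0.035,0,0]
    - [0,0,0,0,0]
  newtons: 20

```text
clock: 25.8
tool_pos: [0.5058, 0.0739, 0.1595]
eef_rot: [0.705, 0.71, 0.003, 0.003]
ft_force: [1.7, 0.5, 0.2]
opening: 0.0855
gripper_force: 0.0
```

Emit:
play_rows:
  increments:
    - [0.015,0.009,0,0,0]
    - [0.024,0.015,0,0,0]
    - [0.03,0.018,0,0,0]
    - [0.03,0.018,0,0,0]
    - [0.03,0.018,0,0,0]
    - [0.03,0.018,0,0,0]
    - [0.024,0.015,0,0,0]
    - [0.015,0.008,0,0,0]
    - [0,0,0,0,0]
    - [0,0,0,0,0]

```text
clock: 26.63
tool_pos: [0.6195, 0.2727, 0.1529]
eef_rot: [0.704, 0.71, -0.001, -0.0]
ft_force: [0.2, -0.2, 0.2]
opening: 0.0856
gripper_force: 0.0
```

```bash
python3 w.py beaker .622 .272 0 w8.png
```

```text
t 26.63 tcp [0.6195 0.2727 0.1529] xax [-0.008  1.    -0.001] z [-0.001 -0.001 -1.   ] q [ 0.41  0.51  1.58 -0.    1.06  0.4 ] open 0.0856 F [ 0.2 -0.2  0.2] 0.0
exp px [324. 224.]
 tip 0.84 [324. 227.] [0.6221 0.2666 0.    ]
 fit 0.74 [278. 197. 372. 295.] [0.622  0.2686] 373.0 7029
```

View pics/w8.png

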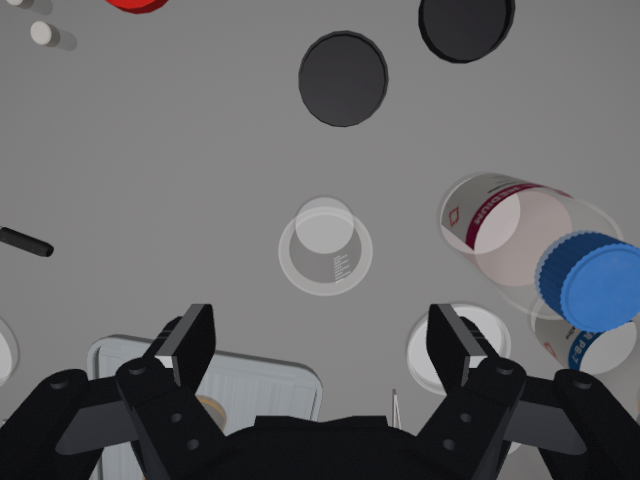

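Emit:
play_rows:
  increments:
    - [-0.003,0.0025,0.02,0,0]
    - [0,0,0.03,0,0]
    - [0,0,0.03,0,0]
    - [0,0,0.03,0,0]
    - [0,0,0.015,0,0]
    - [0,0,0.006,0,0]
    - [0,0,0,0,0]
    - [0,0,0,0,60]
    - [0,0,0,0,100]
    - [0,0,0,0,140]
    - [0,0,0,0,140]
    - [0,0,0,0,140]

```text
clock: 27.78
tool_pos: [0.6234, 0.2698, 0.025]
eef_rot: [0.705, 0.71, 0.001, 0.001]
ft_force: [-1.0, -1.2, 5.3]
opening: 0.0548
gripper_force: 20.0
```

Emit:
play_rows:
  increments:
    - [0,0,0,0,140]
    - [0,0,0,0,140]
    - [0,0,-0.005,0,140]
    - [0,0,-0.015,0,140]
    - [0,0,-0.03,0,140]
    - [0,0,-0.035,0,140]
    - [0,0,-0.035,0,140]
    - [0,0,-0.03,0,140]
    - [0,0,0,0,140]

```text
clock: 28.53
tool_pos: [0.6259, 0.2708, 0.1819]
eef_rot: [0.705, 0.71, 0.005, 0.002]
ft_force: [1.3, 0.8, -0.9]
opening: 0.0545
gripper_force: 21.4
```

```bash
python3 w.py
```

```text
t 28.53 tcp [0.6259 0.2708 0.1819] xax [-0.007  1.     0.005] z [ 0.011  0.005 -1.   ] q [ 0.41  0.48  1.56 -0.    1.1   0.4 ] open 0.0545 F [ 1.3  0.8 -0.9] 21.422672164044343
```

Emit:
play_rows:
  increments:
    - [-0.012,-0.005,0,0,140]
    - [-0.024,-0.01,0,0,140]
    - [-0.034,-0.0145,0,0,140]
    - [-0.034,-0.0145,0,0,140]
    - [-0.034,-0.0145,0,0,140]
    - [-0.034,-0.0145,0,0,140]
    - [-0.034,-0.0145,0,0,140]
    - [-0.034,-0.0145,0,0,140]
    - [-0.034,-0.0145,0,0,140]
    - [-0.034,-0.0145,0,0,140]
    - [-0.024,-0.01,0,0,140]
    - [-0.014,-0.005,0,0,140]

```text
clock: 29.53
tool_pos: [0.4756, -0.0802, 0.1724]
eef_rot: [0.705, 0.709, -0.001, -0.001]
ft_force: [0.8, 0.9, 0.0]
opening: 0.0547
gripper_force: 21.4
```

Emit:
play_rows:
  increments:
    - [0,0,0.02,0,140]
    - [0,0,0.035,0,140]
    - [0,0,0.035,0,140]
    - [0,0,0.02,0,140]
    - [0,0,0,0,140]
    - [0,0,0,0,140]
    - [0,0,0,0,140]

```text
clock: 30.12
tool_pos: [0.4789, -0.078, 0.0638]
eef_rot: [0.705, 0.71, 0.0, 0.0]
ft_force: [-0.2, 0.3, -0.3]
opening: 0.0548
gripper_force: 21.6
```

```bash
python3 w.py beaker .477 -.075 .04 w9.png
```

```text
t 30.12 tcp [ 0.4789 -0.078   0.0638] xax [-0.007  1.    -0.   ] z [ 0.001 -0.    -1.   ] q [-0.16  0.38  2.06 -0.    0.7  -0.17] open 0.0548 F [-0.2  0.3 -0.3] 21.57690431806259
exp px [317. 288.]
 tip 0.58 [318. 281.] [ 0.4771 -0.0761  0.04  ]
 fit 0.71 [225. 241. 413. 425.] [ 0.4782 -0.0778] 7114.0 24905
```

View pics/w9.png

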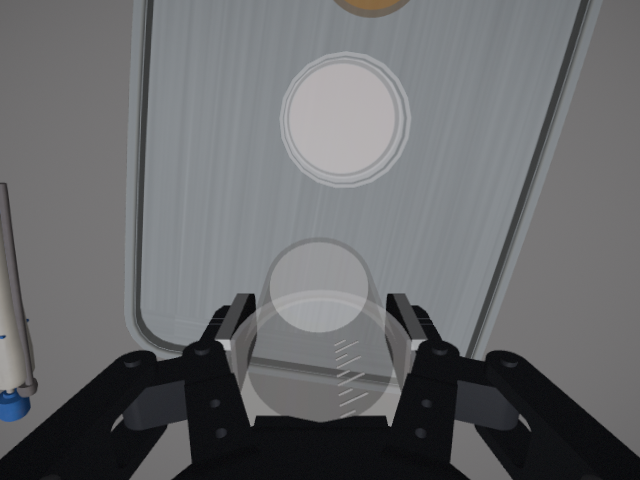

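Emit:
play_rows:
  increments:
    - [0.002,-0.0015,0.012,0,140]
    - [0,0,0.014,0,140]
    - [0,0,0.006,0,140]
    - [0,0,0.002,0,140]
    - [0,0,0,0,140]
    - [0,0,0,0,140]

```text
clock: 30.77
tool_pos: [0.4776, -0.0759, 0.0293]
eef_rot: [0.705, 0.71, 0.0, 0.0]
ft_force: [0.2, -0.2, -0.6]
opening: 0.0548
gripper_force: 21.6
```

Emit:
play_rows:
  increments:
    - [0,0,0.0015,0,140]
    - [0,0,0,0,140]

```text
clock: 30.93
tool_pos: [0.4778, -0.0759, 0.028]
eef_rot: [0.705, 0.71, 0.0, 0.001]
ft_force: [-1.6, -0.9, 4.2]
opening: 0.0549
gripper_force: 21.6
```

Emit:
play_rows:
  increments:
    - [0,0,0.0015,0,140]
    - [0,0,0,0,140]

```text
clock: 31.1
tool_pos: [0.4778, -0.076, 0.0273]
eef_rot: [0.705, 0.71, 0.0, 0.001]
ft_force: [-5.2, 0.3, 19.2]
opening: 0.0548
gripper_force: 21.7
```

Emit:
play_rows:
  increments:
    - [0,0,-0.001,0,0]
    - [0,0,0,0,0]
    - [0,0,0,0,0]
    - [0,0,0,0,0]
    - [0,0,0,0,0]
    - [0,0,-0.02,0,0]
    - [0,0,-0.04,0,0]
    - [0,0,-0.04,0,0]
    - [0,0,-0.04,0,0]
    - [0,0,-0.03,0,0]
    - [0,0,0,0,0]

```text
clock: 32.02
tool_pos: [0.4806, -0.0763, 0.2028]
eef_rot: [0.705, 0.71, 0.003, 0.004]
ft_force: [1.0, 0.2, 0.3]
opening: 0.0851
gripper_force: 0.0
```

Emit:
play_rows:
  increments:
    - [0,0,0,0.12,0]
    - [0,0,0,0.12,0]
    - [0,0,0,0.12,0]
    - [0,0,0,0.12,0]
    - [0,0,0,0.12,0]
    - [0,0,0,0.12,0]
    - [0,0,0,0.12,0]
    - [0,0,0,0.12,0]
    - [0,0,0,0.12,0]
    - [0,0,0,0.12,0]
    - [0,0,0,0.12,0]
    - [0,0,0,0.12,0]

```text
clock: 33.02
tool_pos: [0.4768, -0.0757, 0.1962]
eef_rot: [0.998, 0.066, -0.0, -0.0]
ft_force: [0.3, 0.2, 0.3]
opening: 0.0858
gripper_force: 0.0
```

Emit:
play_rows:
  increments:
    - [-0.009,0.026,0,0,0]
    - [-0.009,0.026,0,0,0]
    - [-0.009,0.026,0,0,0]
    - [-0.009,0.026,0,0,0]
    - [-0.009,0.026,0,0,0]
    - [-0.01,0.026,0,0,0]
    - [-0.01,0.026,0,0,0]
    - [-0.01,0.024,0,0,0]
    - [0,0,0,0,0]
    - [0,0,0,0,0]

```text
clock: 33.85
tool_pos: [0.4306, -0.2908, 0.1962]
eef_rot: [0.998, 0.068, -0.0, -0.0]
ft_force: [-0.1, 0.1, 0.2]
opening: 0.0852
gripper_force: 0.0
```

```bash
python3 w.py; python3 - <<'E'
from h import *
f=r.grab_frame('wrist'); save(f,'w10.png')
for th,z in [('tube',.065),('tube_cap',.074),('mixer',0)]:
    for d in r.tip_of(f,th)[:2]: print(th,round(d['conf'],2),np.round(d['centre']),at(f,*d['centre'],z).round(4))
for d in r.trace(f,'tube')[:2]:
    c=max(cv2.findContours(d['mask'].astype(np.uint8),0,2)[0],key=cv2.contourArea)[:,0]
    P=np.array([at(f,*p,.074)[:2] for p in c],np.float32); print(d['conf'],d['box'],cv2.minAreaRect(P))
E
```

```text
t 33.85 tcp [ 0.4306 -0.2908  0.1962] xax [ 0.991  0.135 -0.001] z [-0.001  0.001 -1.   ] q [-0.6   0.23  1.89  0.    1.02  0.84] open 0.0852 F [-0.1  0.1  0.2] 0.0
tube 0.94 [329. 227.] [ 0.4317 -0.2976  0.065 ]
tube_cap 0.82 [327. 288.] [ 0.3842 -0.3023  0.074 ]
mixer 0.97 [365. 205.] [ 0.4396 -0.3326  0.    ]
0.76 [316.6, 155.2, 341.6, 297.0] ((0.4310056269168854, -0.2970888912677765), (0.10999581217765808, 0.019002731889486313), 7.699609756469727)
```

View pics/w10.png

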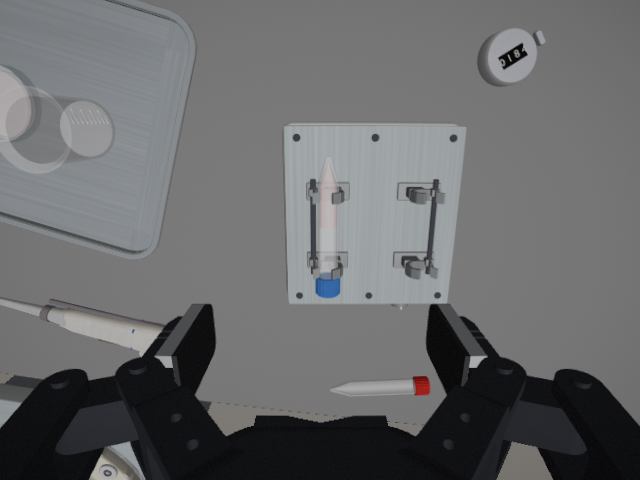

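Wrist view: the tube lies vertical in the picture at (328,227), between clips at rows 191 and 259. The rod on its left is the jaw side. I'm going lower for one closer measurement.

Emit:
play_rows:
  increments:
    - [0,0.0055,0.02,0,100]
    - [0,0,0.035,0,130]
    - [0,0,0.02,0,130]
    - [0,0,0.005,0,130]
    - [0,0,0,0,130]
    - [0,0,0,0,130]

```text
clock: 34.6
tool_pos: [0.4325, -0.2954, 0.1175]
eef_rot: [0.998, 0.069, 0.0, 0.0]
ft_force: [0.8, -0.3, 0.3]
opening: 0.0419
gripper_force: 0.0
```

```bash
python3 w.py; python3 - <<'E'
from h import *
f=r.grab_frame('wrist'); save(f,'w11.png')
for th,z in [('tube',.065),('tube_cap',.074)]:
    for d in r.tip_of(f,th)[:1]: print(th,round(d['conf'],2),np.round(d['centre']),at(f,*d['centre'],z).round(4))
for d in r.trace(f,'tube')[:1]:
    c=max(cv2.findContours(d['mask'].astype(np.uint8),0,2)[0],key=cv2.contourArea)[:,0]
    P=np.array([at(f,*p,.074)[:2] for p in c],np.float32); print(d['conf'],d['box'],cv2.minAreaRect(P))
E
```

```text
t 34.6 tcp [ 0.4325 -0.2954  0.1175] xax [0.99  0.138 0.   ] z [ 0. -0. -1.] q [-0.6   0.34  1.95  0.    0.85  0.83] open 0.0419 F [ 0.8 -0.3  0.3] 0.0
tube 0.84 [322. 260.] [ 0.4348 -0.2966  0.065 ]
tube_cap 0.94 [317. 342.] [ 0.387  -0.3003  0.074 ]
0.7 [305.6, 170.6, 339.0, 360.5] ((0.42962971329689026, -0.29611486196517944), (0.11278360337018967, 0.019504019990563393), 8.725996971130371)
```

View pics/w11.png

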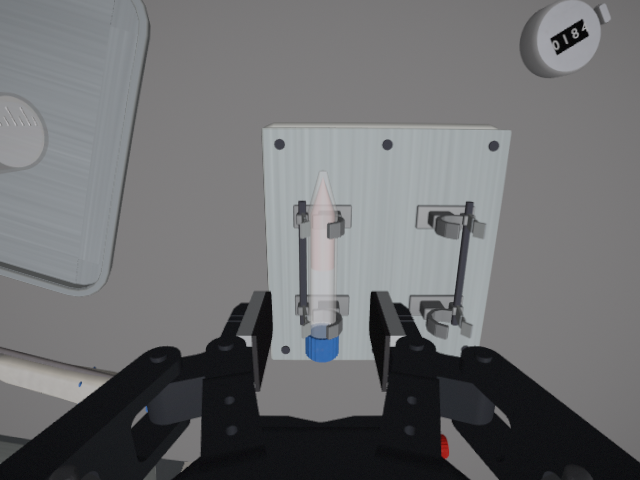

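Emit:
play_rows:
  increments:
    - [0,0,0.02,0,130]
    - [0,0,0.02,0,130]
    - [0,0,0.01,0,130]
    - [0,0,0.0035,0,130]
    - [0,0,0,0,130]
    - [0,0,0,0,130]
  newtons: 20

```text
clock: 35.3
tool_pos: [0.4323, -0.2959, 0.0639]
eef_rot: [0.998, 0.069, 0.0, 0.0]
ft_force: [0.4, 0.3, 0.3]
opening: 0.0418
gripper_force: 0.0
```

Emit:
play_rows:
  increments:
    - [0,0,0,0,160]
    - [0,0,0,0,180]
    - [0,0,0,0,200]
    - [0,0,0,0,220]
    - [0,0,0,0,230]
    - [0,0,0,0,230]

```text
clock: 35.8
tool_pos: [0.4323, -0.2958, 0.0638]
eef_rot: [0.998, 0.069, 0.0, 0.0]
ft_force: [-0.5, 0.4, 5.9]
opening: 0.015
gripper_force: 21.3
```

```bash
python3 w.py
```

```text
t 35.8 tcp [ 0.4323 -0.2958  0.0638] xax [0.991 0.137 0.001] z [ 0.001 -0.    -1.   ] q [-0.6   0.42  1.98  0.    0.74  0.83] open 0.015 F [-0.5  0.4  5.9] 21.326516792178154
```

Emit:
play_rows:
  increments:
    - [0,-0.0015,0,0,230]
    - [0,-0.0015,0,0,230]
    - [0,-0.0015,0,0,230]
    - [0,0,0,0,230]
  newtons: 30

```text
clock: 36.13
tool_pos: [0.4326, -0.293, 0.0644]
eef_rot: [0.998, 0.069, 0.001, 0.002]
ft_force: [-1.5, -8.3, 6.3]
opening: 0.0146
gripper_force: 30.6
```

Emit:
play_rows:
  increments:
    - [0,-0.0015,-0.001,0,230]
    - [0,-0.0015,-0.0015,0,230]
    - [0,0,0,0,230]

```text
clock: 36.38
tool_pos: [0.4315, -0.2888, 0.0663]
eef_rot: [0.998, 0.069, 0.001, 0.001]
ft_force: [0.8, -4.7, 0.7]
opening: 0.0146
gripper_force: 30.1
```

```bash
python3 w.py
```

```text
t 36.38 tcp [ 0.4315 -0.2888  0.0663] xax [0.991 0.137 0.001] z [ 0.002 -0.001 -1.   ] q [-0.59  0.41  1.99 -0.    0.74  0.84] open 0.0146 F [ 0.8 -4.7  0.7] 30.09187040501274
```

Emit:
play_rows:
  increments:
    - [0,-0.0015,-0.002,0,230]
    - [0,-0.0015,-0.0025,0,230]
    - [0,0,0,0,230]

```text
clock: 36.63
tool_pos: [0.4306, -0.2853, 0.0706]
eef_rot: [0.998, 0.069, 0.0, 0.0]
ft_force: [1.2, -3.5, 1.1]
opening: 0.0147
gripper_force: 30.1
```

Emit:
play_rows:
  increments:
    - [0,-0.001,-0.003,0,230]
    - [0,-0.001,-0.003,0,230]
    - [0,0,0,0,230]

```text
clock: 36.88
tool_pos: [0.4303, -0.2831, 0.0771]
eef_rot: [0.998, 0.069, 0.0, 0.0]
ft_force: [-2.9, -2.7, 8.4]
opening: 0.0145
gripper_force: 30.9
```

Emit:
play_rows:
  increments:
    - [0,-0.0006,-0.004,0,230]
    - [0,-0.0005,-0.005,0,230]
    - [0,-0.0005,-0.006,0,230]
    - [0,-0.0005,-0.008,0,230]
    - [0,0,0,0,230]

```text
clock: 37.3
tool_pos: [0.4304, -0.2812, 0.1008]
eef_rot: [0.998, 0.069, 0.001, 0.0]
ft_force: [0.5, 0.5, 0.3]
opening: 0.0144
gripper_force: 29.9
```

```bash
python3 w.py
```

```text
t 37.3 tcp [ 0.4304 -0.2812  0.1008] xax [0.991 0.137 0.001] z [ 0.001 -0.001 -1.   ] q [-0.58  0.35  1.98  0.    0.81  0.85] open 0.0144 F [0.5 0.5 0.3] 29.927743980842934
```

Emit:
play_rows:
  increments:
    - [0,0,-0.015,0,230]
    - [0,0,-0.025,0,230]
    - [0,0,-0.02,0,230]
    - [0.0015,-0.014,0,0,230]
    - [0.003,-0.027,0,0,230]
    - [0.003,-0.03,0,0,230]
    - [0.0035,-0.03,0,0,230]
    - [0.0035,-0.03,0,0,230]
    - [0.0035,-0.03,0,0,230]
    - [0.0035,-0.03,0,0,230]
    - [0.0035,-0.03,0,0,230]
    - [0.0035,-0.03,0,0,230]

```text
clock: 38.3
tool_pos: [0.4227, -0.0268, 0.1589]
eef_rot: [0.998, 0.069, -0.0, -0.0]
ft_force: [1.1, 0.0, -0.4]
opening: 0.0147
gripper_force: 29.9
```

Emit:
play_rows:
  increments:
    - [0.003,-0.026,0,-0.05,230]
    - [0.0015,-0.014,0,-0.11,230]
    - [0,0,0,-0.11,230]
    - [0,0,0,-0.11,230]
    - [0,0,0,-0.11,230]
    - [0,0,0,-0.11,230]
    - [0,0,0,-0.11,230]
    - [0,0,0,-0.11,230]
    - [0,0,0,-0.11,230]
    - [0,0,0,-0.11,230]
    - [0,0,0,-0.11,230]
    - [0,0,0,-0.11,230]

```text
clock: 39.3
tool_pos: [0.4212, 0.012, 0.1588]
eef_rot: [0.764, 0.645, -0.0, -0.0]
ft_force: [-0.9, -0.2, -0.4]
opening: 0.0143
gripper_force: 29.9
```

Emit:
play_rows:
  increments:
    - [0,0,0,0,230]
    - [0,0,0,0,230]

```text
clock: 39.47
tool_pos: [0.4214, 0.0119, 0.159]
eef_rot: [0.767, 0.642, -0.0, -0.0]
ft_force: [-0.2, -0.0, 0.6]
opening: 0.0149
gripper_force: 29.9
```

```bash
python3 - <<'E'
from h import *
f=r.grab_frame('wrist'); save(f,'w12.png')
d=r.trace(f,'tube')
for d in d[:1]:
    c=max(cv2.findContours(d['mask'].astype(np.uint8),0,2)[0],key=cv2.contourArea)[:,0]
    z=r.get_obs()['tool_pos'][2]+.010
    P=np.array([at(f,*p,z)[:2] for p in c],np.float32); print(d['conf'],d['box'],cv2.minAreaRect(P))
f=r.grab_frame('top')
d=r.trace(f,'tray')[0]; c=max(cv2.findContours(d['mask'].astype(np.uint8),0,2)[0],key=cv2.contourArea)[:,0]
print(cv2.minAreaRect(np.array([at(f,*p,.013)[:2] for p in c],np.float32)))
E
python3 w.py
```

```text
0.9 [300.7, 185.7, 343.6, 421.4] ((0.42032110691070557, 0.012749150395393372), (0.10621582716703415, 0.019373595714569092), 80.97383880615234)
((0.4917351007461548, -0.0020537525415420532), (0.316796213388443, 0.2244049459695816), 81.31975555419922)
t 39.67 tcp [0.4218 0.0117 0.1592] xax [ 0.174  0.985 -0.   ] z [-0.  0. -1.] q [0.02 0.13 2.12 0.   0.89 0.2 ] open 0.0154 F [-0.4 -0.1  0.2] 29.94929439970292
```

View pics/w12.png

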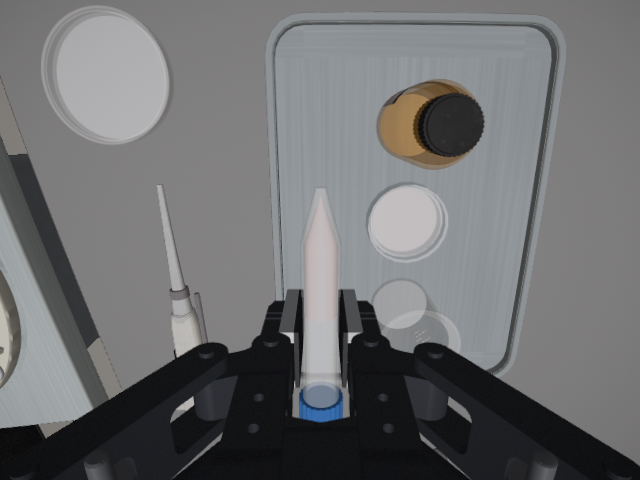

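Tube held vertical in the picture, parallel to the tray's front edge, with its blue cap at (321,403) to the right. The row of bottle, dish and beaker beyond it is clear, so I'm lowering it.

Emit:
play_rows:
  increments:
    - [0,0,0.02,0,230]
    - [0,0,0.035,0,230]
    - [0,0,0.035,0,230]
    - [0,0,0.03,0,230]
    - [0,0,0.02,0,230]
    - [0,0,0.007,0,230]
    - [0,0,0,0,230]
    - [0,0,0,0,230]

```text
clock: 40.33
tool_pos: [0.4222, 0.0116, 0.0127]
eef_rot: [0.766, 0.643, -0.0, -0.0]
ft_force: [0.2, 0.0, 0.1]
opening: 0.0147
gripper_force: 29.9
```

Emit:
play_rows:
  increments:
    - [0,0,0.003,0,230]
    - [0,0,0.002,0,230]
    - [0,0,0,0,230]

```text
clock: 40.58
tool_pos: [0.4226, 0.0116, 0.008]
eef_rot: [0.766, 0.643, 0.001, 0.001]
ft_force: [0.4, 0.3, 0.1]
opening: 0.0144
gripper_force: 29.9
```

Emit:
play_rows:
  increments:
    - [0,0,0.0015,0,230]
    - [0,0,0,0,230]

```text
clock: 40.75
tool_pos: [0.4221, 0.0116, 0.0061]
eef_rot: [0.766, 0.643, 0.0, 0.0]
ft_force: [-0.3, 0.4, 0.5]
opening: 0.0149
gripper_force: 29.9
```

Emit:
play_rows:
  increments:
    - [0,0,0.001,0,230]
    - [0,0,0,0,230]

```text
clock: 40.92
tool_pos: [0.4219, 0.0116, 0.0048]
eef_rot: [0.766, 0.643, 0.0, 0.0]
ft_force: [0.6, 0.4, -0.2]
opening: 0.0152
gripper_force: 29.9
```

Emit:
play_rows:
  increments:
    - [0,0,0.001,0,230]
    - [0,0,0,0,230]

```text
clock: 41.08
tool_pos: [0.4219, 0.0116, 0.0037]
eef_rot: [0.766, 0.643, -0.0, -0.0]
ft_force: [0.9, 1.0, -0.6]
opening: 0.0148
gripper_force: 29.9
```

Emit:
play_rows:
  increments:
    - [0,0,0,0,205]
    - [0,0,0,0,195]
    - [0,0,0,0,185]
    - [0,0,0,0,180]
    - [0,0,0,0,180]
    - [0,0,-0.003,0,180]
    - [0,0,-0.006,0,180]
    - [0,0,-0.012,0,180]
    - [0,0,-0.02,0,180]
    - [0,0,-0.03,0,180]
    - [0,0,-0.04,0,150]
    - [0,0,-0.04,0,100]

```text
clock: 42.08
tool_pos: [0.4208, 0.0116, 0.1564]
eef_rot: [0.766, 0.643, -0.001, -0.001]
ft_force: [1.5, -0.5, 0.6]
opening: 0.046
gripper_force: 0.0
```

Emit:
play_rows:
  increments:
    - [0,0,-0.04,0,0]
    - [0,0,-0.02,0,0]
    - [0,0,0,0,0]
    - [0,0,0,0,0]

```text
clock: 42.42
tool_pos: [0.4225, 0.0116, 0.2163]
eef_rot: [0.766, 0.643, 0.001, 0.001]
ft_force: [-0.2, -0.5, 0.1]
opening: 0.0853
gripper_force: 0.0
```

```bash
python3 - <<'E'
from h import *
f=r.grab_frame('wrist'); save(f,'w13.png')
c0=np.array([.491,-.0015]);t=np.radians(-9.7);X=np.array([np.cos(t),np.sin(t)]);Y=np.array([-np.sin(t),np.cos(t)])
def tr(p): p=np.array(p[:2])-c0; return (1000*np.array([p@X,p@Y])).round(1)
for th,z in [('tray',0),('dish',.003),('lid',.0055),('bottle',.003),('beaker',.003),('tube',.003),('tube_cap',.012)]:
    for d in r.tip_of(f,th)[:1]: print(th,round(d['conf'],2),np.round(d['centre']),tr(at(f,*d['centre'],z)))
    for d in r.trace(f,th)[:1]:
        if th in PROF:
            x,c,a=fitmask(f,d['mask'],[(q,h+z) for q,h in PROF[th]],at(f,*r.tip_of(f,th)[0]['centre'],z)[:2]); print('   fit',tr(x),c,a)
        elif th in('tray','tube'):
            c=max(cv2.findContours(d['mask'].astype(np.uint8),0,2)[0],key=cv2.contourArea)[:,0]
            q=cv2.minAreaRect(np.array([at(f,*p,.012)[:2] for p in c],np.float32)); print('  ',q,tr(q[0]))
E
```

```text
tray 0.35 [385. 277.] [ -0.9 -77.8]
   ((0.4903849959373474, -0.0029239654541015625), (0.31319817900657654, 0.22356641292572021), 80.17330932617188) [-0.4 -1.5]
lid 0.93 [390. 207.] [-0.5 -0.5]
   fit [-1.1 -0.2] 155.0 3755
bottle 0.71 [389. 126.] [-5.3 76.8]
   fit [-0.2 76.9] 182.0 4565
beaker 0.77 [382. 277.] [ -4.4 -76.4]
   fit [ -1.6 -75.7] 354.0 4543
tube 0.85 [319. 205.] [-70.4   1.4]
   ((0.4219662547111511, 0.009733181446790695), (0.10956789553165436, 0.0191080030053854), 79.54338073730469) [-69.9  -0.6]
tube_cap 0.88 [316. 253.] [-74.  -45.8]
```

View pics/w13.png

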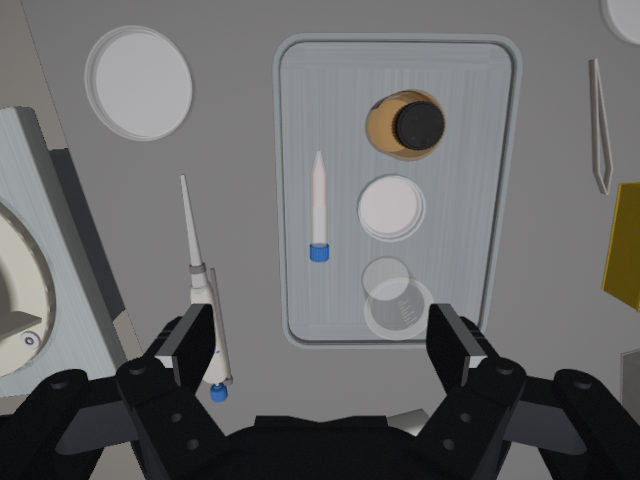

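The final view shows the bottle (400,125), lidded dish (391,208) and beaker (387,280) in one row. The tube lies at (319,205), parallel to the front edge, with its cap at (319,252) to the right. Everything is as asked, so I'm handing in.

```bash
python3 -c "
from rig import r
print(r.hand_in())"
```

```text
the job is handed in; nothing more can be done
None
```

The job is handed in at about 43 s of the 138 s: in the last picture the lidded dish is in the middle of the tray, the bottle is about 77 mm to its left, the beaker is about 76 mm to its right, and the tube lies along the front with its cap to the right.

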